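# Put the rinsed clay cutters back in their graduated stand

## Task

The four round clay cutters have been rinsed and stand mixed up in the white draining rack. Put them back in the wooden cutter stand, each in the recess made for its size, so that they run in order from smallest to largest, upright and right down on the floor of the recess. Do not knock over or push away the dropper bottle and the bead jar that stand close by.

Things in the scene. Friction and masses are not known exactly. Their poses are not given: they have to be found in the camera images.
- cutter_20: the smallest of four round clay cutters: a plain upright steel tube open at both ends, 20 mm outside diameter, 45 mm high, wall 2 mm, loose, under 100 g. Origin: centre of its lower edge; z up along the tube.
- cutter_30: the second smallest of four round clay cutters: a plain upright steel tube open at both ends, 30 mm outside diameter, 45 mm high, wall 2 mm, loose, under 100 g. Origin: centre of its lower edge; z up along the tube.
- cutter_40: the second largest of four round clay cutters: a plain upright steel tube open at both ends, 40 mm outside diameter, 45 mm high, wall 2 mm, loose, under 100 g. Origin: centre of its lower edge; z up along the tube.
- cutter_50: the largest of four round clay cutters: a plain upright steel tube open at both ends, 50 mm outside diameter, 45 mm high, wall 2 mm, loose, under 100 g. Origin: centre of its lower edge; z up along the tube.
- drain_rack: white plastic draining rack, fixed, 72 (x) x 252 (y) x 10 mm high, floor 4 mm thick. Three low wire hoops (18 mm high, at y = -60, 0, +60 mm) part it into four equal bays in a row along its y, centred at y = -90, -30, +30, +90 mm; at the start one cutter stands in each, in any order. Origin: centre of its underside. It may be turned.
- cutter_stand: wooden stand, fixed, 84 (x) x 222 (y) x 20 mm high. Row of four round recesses along its y (x = 0), diameter at centre: 29 mm at y = -85.5 mm, 39 mm at y = -43.5 mm, 49 mm at y = +8.5 mm, 59 mm at y = +70.5 mm, each 9 mm wider than its cutter (20, 30, 40, 50), 12 mm deep, floor 8 mm above the underside. Origin: centre of its underside. May be turned any way round.
- resin_bottle: bystander: slim black dropper bottle with a needle tip, 25 mm in diameter, 86 mm high, standing loose near the racks. Origin: centre of its underside, z up.
- bead_jar: bystander: glass jar of beads with a gold lid, 42 mm in diameter, 50 mm high, standing loose near the racks. Origin: centre of its underside, z up.
Things that resemble listed ones, but are neither listed nor needed, are in the scene too. Leave any green look-alike of the cutter_50 alone.

How it is judged (in metres and radians):
At the end, for the whole second after the job is handed in: Each of the four cutters stands upright (within 0.12 rad) in the recess of its own size, its centre within 8 mm of the recess's centre along both axes of the stand and its lower edge within 4 mm of the recess's floor, released and at rest (x of cutter_20 in the frame of cutter_stand between -0.008 and 0.008 m and y of cutter_20 in the frame of cutter_stand between -0.0935 and -0.0775 m and z of cutter_20 in the frame of cutter_stand between 0.004 and 0.012 m and angle between each of cutter_20, cutter_30, cutter_40, cutter_50's own z axis and vertical below 0.12 rad and linear speed of each of cutter_20, cutter_30, cutter_40, cutter_50 below 0.02 m/s and x of cutter_30 in the frame of cutter_stand between -0.008 and 0.008 m and y of cutter_30 in the frame of cutter_stand between -0.0515 and -0.0355 m and z of cutter_30 in the frame of cutter_stand between 0.004 and 0.012 m and x of cutter_40 in the frame of cutter_stand between -0.008 and 0.008 m and y of cutter_40 in the frame of cutter_stand between 0.0005 and 0.0165 m and z of cutter_40 in the frame of cutter_stand between 0.004 and 0.012 m and x of cutter_50 in the frame of cutter_stand between -0.008 and 0.008 m and y of cutter_50 in the frame of cutter_stand between 0.0625 and 0.0785 m and z of cutter_50 in the frame of cutter_stand between 0.004 and 0.012 m); the robot touches nothing.
It fails at once if the dropper bottle or the bead jar is knocked over or pushed more than 30 mm ((distance of resin_bottle from where it was at the start of the episode above 0.03 m or angle between resin_bottle's own z axis and vertical above 0.5 rad) or (distance of bead_jar from where it was at the start of the episode above 0.03 m or angle between bead_jar's own z axis and vertical above 0.5 rad)).
It also fails if it takes over 112 s, if anything falls off the work surface, if the arm or the gripper's body presses on something with over 40 N, if the wrist force passes 120 N, or if a joint passes its speed limit or range.

## Robot

A 6-joint arm with a two-finger parallel gripper is mounted at the origin on a cart in front of the work surface, level with it; the furniture and walls round the work are solid. World frame = base frame: x ahead of the robot, y to its left, z up, the work surface at z = 0. Lengths are in m, angles in degrees, forces in N, time in s.
With the tool pointing down it reaches from about 0.325 to 0.9 m from the base axis. Payload 3.5 kg.
Tool frame: the origin (TCP) lies on the centre line of the jaws, within the pads' length; the fingertips stand 14 mm ahead of it and the grasp point (between the pads) lies 5 mm behind it (tcp_to_tips is the distance from the TCP to the fingertips, in m); z points along the fingers, y is the line along which they close (so a half turn about z gives the same grasp; the last joint's range is limited). The gripper opens to 85 mm and grips with 20 to 120 N. Pads are 22 mm wide; open, the fingers measure 114 mm over their backs; the gripper's body (76 mm by 85 mm) begins 54 mm behind the grasp point. The pads swing forward as they close: fully open they stand 13 mm farther back than shut.
Start: joints at [64.95, 15.837, -1.513, 72.651, 0, 84.076], TCP at [0.205, 0.59, 0.245] pointing down, gripper open.
Joint ranges: [-178.77, 178.77], [-48.84, 107.48], [-61.69, 71.31], [-111.58, 123.2], [-90, 87.43], [-180, 180]. Speed limits (degrees/s): [147.25, 147.25, 180, 180, 180, 180].

## Interface

Orientations are given as a 3x3 rotation matrix whose columns are the frame's x, y, z axes.
In Python, from station import * gives the robot as it stands.
- The arm moves only by the tool play_rows, never from a script. Its arguments are lists of equal length, an entry for each row: "jaw": the closure, from 0 (fully open) to 1 (shut); "offset": the shift along the tool's x, y, z in cm, a list of three; "dr": the turn, a rotation vector about the tool's x, y, z in degrees, a list of three. A call has 1 to 8 rows; each row shifts and turns the commanded pose from where the row before left it, along the tool's axes as they then stand; what a row does not reach is not made up. A row lasts 1/12 s, in which the tool goes at most 41.7 mm and 7.16 degrees, less where a joint would pass 70% of its speed; a pose out of reach is approached as far as the arm can. A call is refused whole if a number of a shift passes 4.17 or a number of a turn 7.16, either way. A call with a gripper value outside its range is refused whole. The fingers move at their own pace and stop on an object; "newtons" is the grip in N (left out, the last holds). Time passes only in rows, so rows that do not move let the fingers close. It gives the time, the measured TCP pose, the force, the opening and the grip force at its end, in the units of the state.
- state(): the state, without advancing time (a new reading comes with each control period).
- get_image(name): name is "side" or "top" or "wrist"; returns (picture, depth): 400x640x3 uint8, red, green, blue; 400x640 float32, m along the optical axis (not along the pixel's ray), 0 where there is no reading.
- camera_model(name): a dict with "fovy" (degrees; the focal length in pixels is half the picture's height over the tangent of half this angle, whatever the lens; pixels are square), "cx", "cy" (the principal point, pixels), "position" and "rotation" of the camera in the world; the wrist camera has in their place "T_tool_cam" (4x4, takes a point from camera to tool coordinates, whose origin is the TCP and whose axes are the flange's). Camera axes: x right, y up, looking along -z (the intrinsics and any distortion apply to the point x, -y, -z); pixel columns grow to the right and rows downward; lengths in m; the calibration is good to about 2 mm. A picture is of the moment at which its call begins: read the wrist's pose just before it. camera_model takes no time and is no camera call.
- job_done(): hands the job in; it is judged then, once.
The state is a dict: "time_s": time; "q": joint angles; "dq": joint speeds; "tau": joint torques, N m; "eef_pos": TCP position; "tcp_rot": TCP orientation; "force": force on the tool from outside, world axes, zero at the start; "wrist_torque": the same for the moment, N m; "grip_width": opening from 0.0 (shut) to 1.0 (fully open); "gripper_force": force on a finger pad.
Only numpy, scipy, OpenCV 4.12 (cv2) and the standard library are available. Lean on these libraries where they do the work, as an engineer would, in place of code of your own. Each camera call takes 0.05 s, during which the arm holds its last target. There are 200 camera calls.

## Working session

There is one attempt and no reset: what is moved stays moved. The work goes in short steps, Python scripts to look and compute and a tool call to move; the robot and the scene stay as the last step left them, time stands still between calls to the robot, and variables do not carry over. Pictures are saved under pics/ and viewed, at most 14 in all, crops included, and the job is handed in when it is done.

Besides the shell and the picture viewer there is one more tool, called as name(argument=value, ...) on one line, values as JSON. play_rows: Moves the arm, as the interface text tells. Its arguments: {"type":"object","properties":{"jaw":{"type":"array"},"offset":{"type":"array"},"dr":{"type":"array"},"newtons":{"type":"number"}},"required":["jaw","offset","dr"]}

```bash
ls; mkdir -p pics; cat > h.py <<'E'
from station import *
import numpy as np, cv2
E
python3 - <<'E'
from h import *
s=state();print({k:np.round(v,3).tolist() for k,v in s.items()})
for n in ("top","side","wrist"):
    im,d=get_image(n);np.savez(f"pics/{n}0.npz",im=im,d=d)
    cv2.imwrite(f"pics/{n}0.png",im[:,:,::-1]);print(n,camera_model(n),(d>0).mean())
E
```

```text
pics
{'time_s': 0.0, 'q': [64.95, 15.879, -1.596, 72.65, 0.001, 84.076], 'dq': [0.03, 0.066, -0.033, 0.006, -0.021, 0.017], 'tau': [-0.0, -44.551, 29.52, 0.016, -0.0, -0.0], 'eef_pos': [0.204, 0.59, 0.244], 'tcp_rot': [[-0.945, 0.328, -0.001], [0.328, 0.945, -0.002], [0.0, -0.002, -1.0]], 'force': [-0.017, -0.153, -1.419], 'wrist_torque': [0.001, 0.01, 0.02], 'gripper_force': 0.0, 'grip_width': 0.999}
top {'fovy': 56.969575916552586, 'cx': 314.66009344084193, 'cy': 204.0070236149183, 'position': array([ 0.36084885, -0.16368936,  1.16689538]), 'rotation': array([[-0.00239594,  0.99264295, -0.12105464],
       [-0.99999396, -0.00207374,  0.00278753],
       [ 0.00251599,  0.12106059,  0.99264193]])} 0.99584375
side {'fovy': 45.11508901419097, 'cx': 317.9700586050175, 'cy': 196.76528384810433, 'position': array([ 0.83227986, -0.89138377,  1.0651257 ]), 'rotation': array([[ 0.89460412, -0.35752739,  0.26806273],
       [ 0.44655954,  0.69330392, -0.56560963],
       [ 0.016372  ,  0.62570268,  0.77988981]])} 0.99608984375
wrist {'fovy': 63.631253769681706, 'cx': 321.4628033917605, 'cy': 208.5956700525757, 'T_tool_cam': array([[-1.88842366e-04,  9.49781306e-01,  3.12914421e-01,
         7.92698569e-02],
       [ 9.99999681e-01, -6.35484711e-05,  7.96382136e-04,
         2.91315365e-04],
       [ 7.76274098e-04,  3.12914472e-01, -9.49780991e-01,
        -1.29120433e-01],
       [ 0.00000000e+00,  0.00000000e+00,  0.00000000e+00,
         1.00000000e+00]])} 0.995875
```

View pics/top0.png

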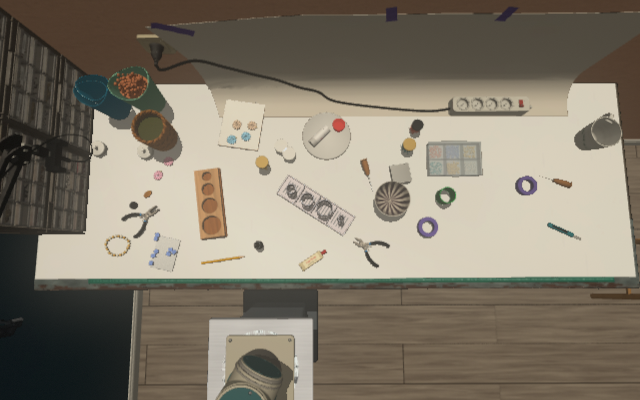

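View pics/side0.png

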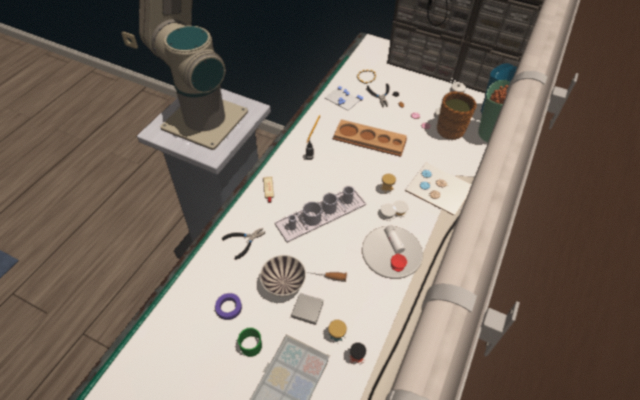

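The top picture shows the stand at about (210,203) and the rack with four cutters at about (316,205). The gold-lidded jar is at (262,162) or (409,145), and the black bottle at (258,245) or (417,126). The green look-alike ring is at (445,196). The side view agrees: stand (370,137), rack (320,213).

```bash
cat > h.py <<'E'
from station import *
import numpy as np, cv2
def cam(n,s=None):
    m=camera_model(n); f=200/np.tan(np.radians(m["fovy"]/2))
    if n=="wrist":
        T=m["T_tool_cam"];R0=np.array(s["tcp_rot"]);R=R0@T[:3,:3];p=np.array(s["eef_pos"])+R0@T[:3,3]
    else: R,p=m["rotation"],m["position"]
    return f,m["cx"],m["cy"],R,p
def ray(c,uv,z):
    f,cx,cy,R,p=c; uv=np.atleast_2d(uv).astype(float)
    d=np.c_[(uv[:,0]-cx)/f,-(uv[:,1]-cy)/f,-np.ones(len(uv))]@R.T
    return p+d*((z-p[2])/d[:,2])[:,None]
def proj(c,P):
    f,cx,cy,R,p=c; q=(np.atleast_2d(P)-p)@R
    return np.c_[cx-f*q[:,0]/q[:,2],cy+f*q[:,1]/q[:,2]]
def cloud(c,d):
    f,cx,cy,R,p=c; v,u=np.mgrid[:400,:640]
    return p+np.dstack([(u-cx)/f*d,-(v-cy)/f*d,-d])@R.T
E
python3 - <<'E'
from h import *
for n in("top","side"):
    z=np.load(f"pics/{n}0.npz");im,d=z["im"],z["d"];c=cam(n);P=cloud(c,d)
    hsv=cv2.cvtColor(im,cv2.COLOR_RGB2HSV)
    print(n,"table z",np.median(P[...,2][(hsv[...,2]>200)&(d>0)]))
    for nm,(u,v),zz in([("stand",(210,203),.02),("jar1",(262,162),.05),("jar2",(409,145),.05),("bot1",(258,245),.086),("bot2",(417,126),.086),("rack",(316,205),.01)] if n=="top" else [("stand",(370,137),.02),("jar1",(389,181),.05),("jar2",(338,329),.05),("bot1",(310,150),.05),("bot2",(357,352),.05)]):
        w=P[v-8:v+9,u-8:u+9].reshape(-1,3);i=w[:,2].argmax()
        print(nm,"plane",ray(c,(u,v),zz)[0].round(3),"depth max z",w[i].round(3))
    m=cv2.inRange(hsv,(5,90,60),(25,255,255))
    cs,_=cv2.findContours(m,0,2)
    for k in cs:
        if cv2.contourArea(k)>800:
            r=cv2.minAreaRect(k);b=ray(c,cv2.boxPoints(r),.02);print("wood",np.round(r[0]),b.mean(0).round(3),[np.linalg.norm(b[i]-b[i-1]).round(3) for i in range(4)],b[:,:2].round(3).tolist())
t=cv2.imread("pics/top0.png");s=cv2.imread("pics/side0.png")
a=cv2.resize(t[150:255,190:370],None,fx=4.4,fy=4.4,interpolation=2)[:,:800]
cv2.imwrite("pics/crop1.png",a)
E
```

```text
top table z 5.403071284493244e-05
stand plane [0.505 0.161 0.02 ] depth max z [ 0.361 -0.164  1.167]
jar1 plane [ 0.628 -0.004  0.05 ] depth max z [ 0.361 -0.164  1.167]
jar2 plane [ 0.682 -0.461  0.05 ] depth max z [ 0.686 -0.446  0.047]
bot1 plane [ 0.373 -0.001  0.086] depth max z [ 0.361 -0.164  1.167]
bot2 plane [ 0.731 -0.478  0.086] depth max z [ 0.361 -0.164  1.167]
rack plane [ 0.499 -0.171  0.01 ] depth max z [ 0.361 -0.164  1.167]
wood [210. 203.] [0.505 0.161 0.02 ] [np.float64(0.218), np.float64(0.084), np.float64(0.218), np.float64(0.082)] [[0.609, 0.218], [0.618, 0.134], [0.402, 0.106], [0.393, 0.187]]
wood [151. 127.] [0.752 0.359 0.02 ] [np.float64(0.131), np.float64(0.113), np.float64(0.132), np.float64(0.112)] [[0.721, 0.437], [0.829, 0.404], [0.782, 0.281], [0.675, 0.315]]
wood [607.  86.] [ 0.892 -1.124  0.02 ] [np.float64(0.354), np.float64(0.213), np.float64(0.355), np.float64(0.206)] [[1.069, -1.035], [1.069, -1.248], [0.715, -1.21], [0.716, -1.004]]
wood [320.  41.] [ 1.047 -0.187  0.02 ] [np.float64(0.29), np.float64(2.148), np.float64(0.292), np.float64(2.0
[... 285 characters left out ...]
 [ 0.832 -0.891  1.065]
bot1 plane [ 0.384 -0.009  0.05 ] depth max z [ 0.832 -0.891  1.065]
bot2 plane [ 0.749 -0.5    0.05 ] depth max z [ 0.763 -0.495  0.05 ]
wood [370. 137.] [0.508 0.152 0.02 ] [np.float64(0.216), np.float64(0.094), np.float64(0.224), np.float64(0.091)] [[0.411, 0.093], [0.386, 0.184], [0.609, 0.211], [0.625, 0.122]]
wood [454. 115.] [0.712 0.38  0.02 ] [np.float64(0.105), np.float64(0.241), np.float64(0.116), np.float64(0.233)] [[0.662, 0.269], [0.654, 0.509], [0.767, 0.487], [0.766, 0.254]]
wood [550. 200.] [1.01  0.434 0.02 ] [np.float64(1.629), np.float64(0.756), np.float64(1.759), np.float64(0.374)] [[0.537, 1.086], [1.204, 1.444], [1.317, -0.312], [0.983, -0.481]]
```

View pics/crop1.png

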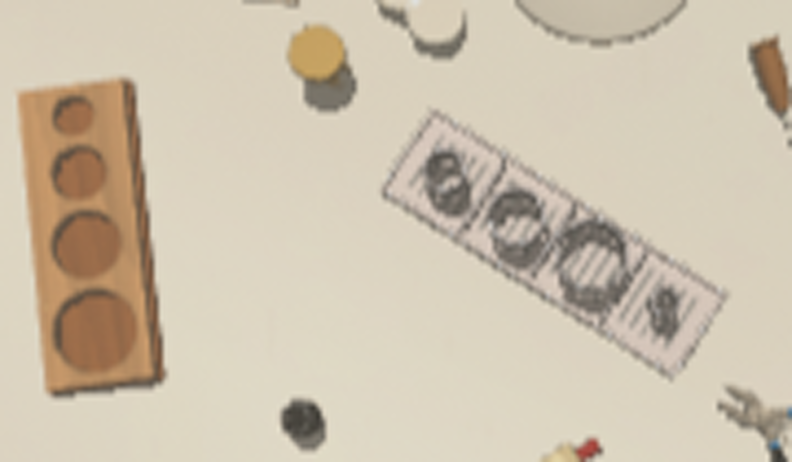

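The enlarged crop shows the rack order from the upper left: cutter 30 at crop (447,183), 40 at (518,228), 50 at (594,265) and 20 at (664,310). The stand's smallest recess is at the far end, crop (73,113). The jar at (262,162) and the black bottle at (258,245) stand between rack and stand. I'll treat both as the bystanders to stay clear of.

play_rows(jaw=[0,0,0,0,0,0,0,0], offset=[[-3,-2.2,0],[-3,-2.2,0],[-3,-2.2,0],[-3,-2.2,0],[-3,-2.2,0],[-3,-2.2,0],[-3,-2.2,0],[-3,-2.2,0]], dr=[[0,0,0],[0,0,0],[0,0,0],[0,0,0],[0,0,0],[0,0,0],[0,0,0],[0,0,0]])

```text
time_s: 0.82
eef_pos: [0.3743, 0.3439, 0.2451]
tcp_rot: [[-0.945, 0.327, -0.0], [0.327, 0.945, -0.0], [0.0, -0.0, -1.0]]
force: [0.9, -0.0, -1.0]
grip_width: 1.0
gripper_force: 0.0
```

play_rows(jaw=[0,0,0,0,0,0,0,0], offset=[[-3,-2.2,0],[-3,-2.2,0],[-3,-2.2,0],[-3,-2.2,0],[-3,-2.2,0],[-3,-2.2,0],[0,0,0],[0,0,0]], dr=[[0,0,0],[0,0,0],[0,0,0],[0,0,0],[0,0,0],[0,0,0],[0,0,-7],[0,0,-7]])

```text
time_s: 1.48
eef_pos: [0.5018, 0.1598, 0.2449]
tcp_rot: [[-0.996, 0.088, -0.0], [0.088, 0.996, -0.0], [0.0, -0.0, -1.0]]
force: [-0.6, -0.6, 0.6]
grip_width: 0.998
gripper_force: 0.0
```

play_rows(jaw=[0,0,0,0], offset=[[0,0,0],[0,0,0],[0,0,0],[0,0,0]], dr=[[0,0,-7],[0,0,-5],[0,0,0],[0,0,0]])

```text
time_s: 1.82
eef_pos: [0.5005, 0.1618, 0.245]
tcp_rot: [[-0.993, -0.117, -0.001], [-0.117, 0.993, -0.0], [0.001, -0.0, -1.0]]
force: [-0.5, 0.2, -0.1]
grip_width: 1.0
gripper_force: 0.0
```

```bash
python3 - <<'E'
from h import *
s=state();print(s["eef_pos"],s["tcp_rot"],s["time_s"])
im,d=get_image("wrist");np.savez("pics/w1.npz",im=im,d=d,pos=s["eef_pos"],rot=s["tcp_rot"])
cv2.imwrite("pics/w1.png",im[:,:,::-1])
E
```

```text
[0.50045821 0.16182192 0.24503784] [[-9.93093739e-01 -1.17322178e-01 -5.76664790e-04]
 [-1.17322152e-01  9.93093906e-01 -7.86699841e-05]
 [ 5.81912022e-04 -1.04711147e-05 -9.99999831e-01]] 1.8167
```

View pics/w1.png

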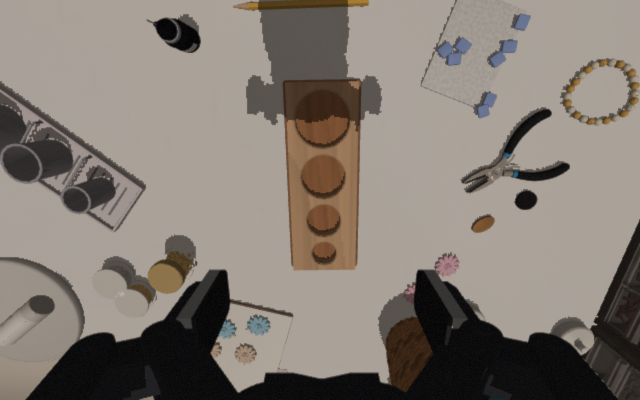

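The wrist view shows the stand in the centre, with recesses at about (322,118), (323,175), (323,219) and (324,252). The dropper bottle is at (180,35), the jar at (167,275) and the rack at the left edge. Next I measure the recess rims.

```bash
cat >> h.py <<'E'
def load(n):
    z=np.load(f"pics/{n}.npz");c=cam("wrist",dict(eef_pos=z["pos"],tcp_rot=z["rot"]));return z["im"],z["d"],c
def circ(xy):
    A=np.c_[2*xy,np.ones(len(xy))];s=np.linalg.lstsq(A,(xy**2).sum(1),rcond=None)[0]
    return s[:2],np.sqrt(s[2]+s[:2]@s[:2])
E
python3 - <<'E'
from h import *
im,d,c=load("w1");P=cloud(c,d)
print("table",np.median(P[150:250,380:450,2]),"top",np.percentile(P[80:265,295:350,2],[5,50,95]))
m=((P[...,2]>.0165)&(d>0)).astype(np.uint8);m[:,:275]=0;m[:,370:]=0;m[:70]=0;m[285:]=0
m=cv2.medianBlur(m,3)
cs,h=cv2.findContours(m,cv2.RETR_CCOMP,cv2.CHAIN_APPROX_NONE)
for k,hh in zip(cs,h[0]):
    a=cv2.contourArea(k)
    if a<150: continue
    w=ray(c,k[:,0],.02)[:,:2]
    if hh[3]>=0:
        ce,r=circ(w);print("hole",ce.round(4),"dia mm",(2e3*r).round(1),np.std(np.linalg.norm(w-ce,axis=1)).round(4))
    else:
        r=cv2.minAreaRect((w*1000).astype(np.float32));print("outer",r)
g=cv2.cvtColor(im,cv2.COLOR_RGB2HSV)
print([g[v,u].tolist() for u,v in((323,118),(323,150),(323,175),(323,200),(323,219),(340,240))])
E
```

```text
table -0.0001794097772343517 top [0.00756    0.01624956 0.02145068]
outer ((508.2554931640625, 163.81199645996094), (215.99649047851562, 76.09595489501953), 7.5030131340026855)
hole [0.5919 0.1748] dia mm 29.1 0.0004
hole [0.5505 0.1694] dia mm 39.0 0.0004
hole [0.4992 0.1627] dia mm 49.0 0.0003
hole [0.4382 0.1546] dia mm 59.0 0.0003
[[13, 166, 57], [15, 109, 143], [12, 150, 119], [14, 109, 145], [12, 152, 116], [14, 110, 149]]
```

Recess diameters and spacing match the description within 0.5 mm. Next I view the rack.

play_rows(jaw=[0,0,0,0,0,0,0,0], offset=[[0.5,-4.1,0],[0.5,-4.1,0],[0.5,-4.1,0],[0.5,-4.1,0],[0.5,-4.1,0],[0.5,-4.1,0],[0.5,-4.1,0],[0.5,-4.1,0]], dr=[[0,0,0],[0,0,0],[0,0,0],[0,0,0],[0,0,0],[0,0,0],[0,0,0],[0,0,0]])

```text
time_s: 2.53
eef_pos: [0.4999, -0.1703, 0.2455]
tcp_rot: [[-0.993, -0.118, 0.0], [-0.118, 0.993, -0.0], [-0.0, -0.0, -1.0]]
force: [0.7, 0.5, 0.5]
grip_width: 0.996
gripper_force: 0.0
```

play_rows(jaw=[0,0,0,0,0,0,0,0], offset=[[0,0,0],[0,0,0],[0,0,0],[0,0,0],[0,0,0],[0,0,0],[0,0,0],[0,0,0]], dr=[[0,0,-7],[0,0,-7],[0,0,-7],[0,0,-7],[0,0,-7],[0,0,-7],[0,0,-7],[0,0,0]])

```text
time_s: 3.2
eef_pos: [0.5002, -0.1684, 0.2452]
tcp_rot: [[-0.56, -0.828, -0.0], [-0.828, 0.56, 0.0], [0.0, 0.0, -1.0]]
force: [1.0, 0.2, 0.3]
grip_width: 0.997
gripper_force: 0.0
```

play_rows(jaw=[0,0], offset=[[0,0,0],[0,0,0]], dr=[[0,0,0],[0,0,0]])

```text
time_s: 3.37
eef_pos: [0.5002, -0.1684, 0.2453]
tcp_rot: [[-0.564, -0.826, -0.0], [-0.826, 0.564, 0.0], [0.0, 0.0, -1.0]]
force: [-0.1, 0.6, -0.3]
grip_width: 0.995
gripper_force: 0.0
```

```bash
python3 - <<'E'
from h import *
s=state();print(s["eef_pos"],s["q"])
im,d=get_image("wrist");np.savez("pics/w2.npz",im=im,d=d,pos=s["eef_pos"],rot=s["tcp_rot"])
cv2.imwrite("pics/w2.png",im[:,:,::-1])
_,_,c=load("w2");P=cloud(c,d)
m=((P[...,2]>.042)&(P[...,2]<.056)&(d>0)).astype(np.uint8)
cs,h=cv2.findContours(m,cv2.RETR_CCOMP,cv2.CHAIN_APPROX_NONE)
for k,hh in zip(cs,h[0]):
    if len(k)<25: continue
    w=ray(c,k[:,0],.049)[:,:2];ce,r=circ(w)
    print("hole" if hh[3]>=0 else "outer",proj(c,[*ce,.049])[0].round(),ce.round(4),"dia",(2e3*r).round(1),np.std(np.linalg.norm(w-ce,axis=1)).round(4))
E
```

```text
[ 0.50021349 -0.16842546  0.24527966] [-2.56274122e+01  5.98753063e+00 -1.35403244e+01  7.04761682e+01
 -1.19944790e-03 -8.13254382e+01]
outer [ 58. 354.] [ 0.8955 -0.1745] dia 14.7 0.0027
outer [310. 347.] [ 0.6301 -0.0058] dia 41.8 0.001
outer [ 25. 328.] [ 0.8977 -0.2235] dia 57.6 0.0107
outer [ 52. 284.] [ 0.8243 -0.2453] dia 29.3 0.0057
outer [159. 275.] [ 0.714  -0.1853] dia 56.7 0.0089
outer [324. 260.] [ 0.5478 -0.0946] dia 31.5 0.0005
hole [324. 259.] [ 0.5473 -0.0954] dia 24.2 0.0006
outer [502. 248.] [0.3775 0.0031] dia 17.6 0.0027
outer [ 99. 253.] [ 0.7499 -0.2433] dia 43.5 0.001
outer [323. 210.] [ 0.5156 -0.1445] dia 40.7 0.0004
hole [323. 209.] [ 0.515  -0.1453] dia 34.7 0.0005
outer [316. 155.] [ 0.4887 -0.1967] dia 50.4 0.0003
hole [316. 154.] [ 0.4883 -0.1972] dia 45.3 0.0003
outer [315.  91.] [ 0.4552 -0.2474] dia 20.7 0.0003
hole [315.  91.] [ 0.4553 -0.247 ] dia 16.1 0.0003
outer [153. -26.] [ 0.5158 -0.403 ] dia 103.9 0.0019
```

View pics/w2.png

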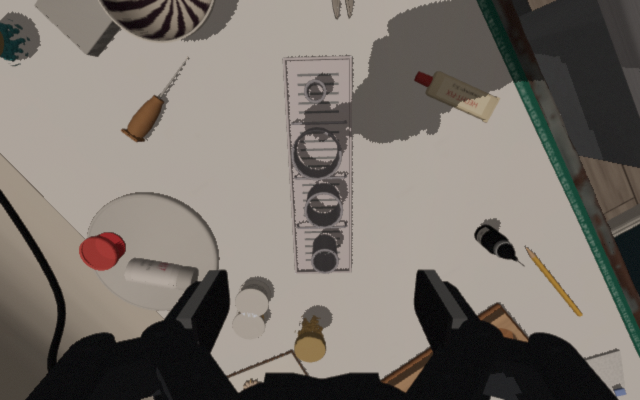

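Measured rack order: 30 at (324,260), 40 at (323,210), 50 at (316,155) and 20 at (315,91). The rim diameters of 31, 41, 50 and 21 mm agree with the sizes and tell them apart. The jar is at (310,347) and the bottle at (495,240), with its tip at about (520,263). The green ring is out of this view. I pick cutter 20 first.

play_rows(jaw=[0,0,0,0,0,0,0,0], offset=[[3,-0.25,0],[3,-0.25,0],[3,-0.25,0],[0,0,4],[0,0,4],[0,0,4],[0,0,4],[0,0,1]], dr=[[0,0,0],[0,0,0],[0,0,0],[0,0,0],[0,0,0],[0,0,0],[0,0,0],[0,0,0]])

```text
time_s: 4.08
eef_pos: [0.4515, -0.2442, 0.0695]
tcp_rot: [[-0.563, -0.827, -0.009], [-0.827, 0.563, 0.006], [-0.0, 0.011, -1.0]]
force: [-0.7, 0.9, 0.0]
grip_width: 1.0
gripper_force: 0.0
```

play_rows(jaw=[0,0,0], offset=[[0,0,0],[0,0,0],[0,0,0]], dr=[[0,0,0],[0,0,0],[0,0,0]])

```text
time_s: 4.33
eef_pos: [0.458, -0.2486, 0.0779]
tcp_rot: [[-0.561, -0.828, 0.004], [-0.828, 0.561, -0.003], [0.0, -0.005, -1.0]]
force: [1.1, -0.2, 0.4]
grip_width: 0.998
gripper_force: 0.0
```

play_rows(jaw=[0,0,0,0,0,0,0,0], offset=[[0,0,1],[0,0,1],[0,0,1],[0,0,1],[0,0,0.4],[0,0,0],[0,0,0],[0,0,0]], dr=[[0,0,0],[0,0,0],[0,0,0],[0,0,0],[0,0,0],[0,0,0],[0,0,0],[0,0,0]])

```text
time_s: 5.0
eef_pos: [0.4561, -0.2474, 0.0314]
tcp_rot: [[-0.561, -0.828, 0.0], [-0.828, 0.561, -0.0], [0.0, -0.0, -1.0]]
force: [-0.3, 0.2, 0.5]
grip_width: 1.004
gripper_force: 0.0
```

play_rows(jaw=[1,1,1,1,1,1,1,1], offset=[[0,0,0],[0,0,0],[0,0,0],[0,0,0],[0,0,0],[0,0,0],[0,0,0],[0,0,0]], dr=[[0,0,0],[0,0,0],[0,0,0],[0,0,0],[0,0,0],[0,0,0],[0,0,0],[0,0,0]], newtons=30)

```text
time_s: 5.67
eef_pos: [0.4561, -0.2474, 0.0315]
tcp_rot: [[-0.561, -0.828, 0.0], [-0.828, 0.561, -0.0], [-0.0, -0.0, -1.0]]
force: [-1.5, -0.4, 2.3]
grip_width: 0.229
gripper_force: 29.3
```

play_rows(jaw=[1,1,1,1], offset=[[0,0,0],[0,0,0],[0,0,0],[0,0,0]], dr=[[0,0,0],[0,0,0],[0,0,0],[0,0,0]])

```text
time_s: 6.0
eef_pos: [0.4561, -0.2473, 0.0315]
tcp_rot: [[-0.561, -0.828, 0.0], [-0.828, 0.561, -0.0], [0.0, -0.0, -1.0]]
force: [-0.7, -0.0, 3.8]
grip_width: 0.229
gripper_force: 29.4
```

play_rows(jaw=[1,1,1,1,1,1,1,1], offset=[[0,0,-1],[0,0,-2],[0,0,-2.5],[0,0,-2.5],[0,0,-2.5],[0,0,-2],[0,0,0],[-1.3,0.4,0]], dr=[[0,0,0],[0,0,0],[0,0,0],[0,0,0],[0,0,0],[0,0,0],[0,0,0],[0,0,0]])

```text
time_s: 6.67
eef_pos: [0.461, -0.2364, 0.1583]
tcp_rot: [[-0.563, -0.827, 0.003], [-0.827, 0.563, -0.004], [0.001, -0.005, -1.0]]
force: [-0.0, 0.2, -1.0]
grip_width: 0.229
gripper_force: 29.4
```

play_rows(jaw=[1,1,1,1,1,1,1,1], offset=[[-2.7,0.8,0],[-2.7,0.8,0],[-2.7,0.8,0],[-2.7,0.8,0],[-2.7,0.8,0],[-2.7,0.8,0],[-2.7,0.8,0],[-2.7,0.8,0]], dr=[[0,0,0],[0,0,0],[0,0,0],[0,0,0],[0,0,0],[0,0,0],[0,0,0],[0,0,0]])

```text
time_s: 7.33
eef_pos: [0.5276, -0.018, 0.1556]
tcp_rot: [[-0.561, -0.828, -0.001], [-0.828, 0.561, 0.0], [0.001, 0.001, -1.0]]
force: [0.3, -0.5, 0.9]
grip_width: 0.229
gripper_force: 29.4
```

play_rows(jaw=[1,1,1,1,1,1,1,1], offset=[[-2.7,0.8,0],[-2.7,0.8,0],[-2.7,0.8,0],[-2.7,0.8,0],[-2.7,0.8,0],[-2.7,0.8,0],[-2.3,0.8,0],[-1.2,0.4,0]], dr=[[0,0,0],[0,0,0],[0,0,0],[0,0,0],[0,0,0],[0,0,0],[0,0,0],[0,0,0]])

```text
time_s: 8.0
eef_pos: [0.589, 0.1796, 0.1555]
tcp_rot: [[-0.559, -0.829, -0.001], [-0.829, 0.559, 0.001], [-0.0, 0.001, -1.0]]
force: [0.3, -0.2, 0.7]
grip_width: 0.23
gripper_force: 29.4
```

play_rows(jaw=[1,1,1,1,1,1,1,1], offset=[[0,0,0],[0,0,0],[0,0,0],[0,0,0],[0,0,0],[0,0,0],[0,0,0],[0,0,0]], dr=[[0,0,6],[0,0,6],[0,0,6],[0,0,6],[0,0,6],[0,0,6],[0,0,6],[0,0,6.4]])

```text
time_s: 8.67
eef_pos: [0.5882, 0.1764, 0.1556]
tcp_rot: [[-0.992, -0.124, -0.002], [-0.124, 0.992, -0.001], [0.002, -0.001, -1.0]]
force: [-0.0, -0.9, 0.0]
grip_width: 0.225
gripper_force: 29.4
```

play_rows(jaw=[1,1,1,1], offset=[[0,0,0],[0,0,0],[0,0,0],[0,0,0]], dr=[[0,0,0],[0,0,0],[0,0,0],[0,0,0]])

```text
time_s: 9.0
eef_pos: [0.5888, 0.177, 0.1561]
tcp_rot: [[-0.991, -0.131, -0.0], [-0.131, 0.991, -0.0], [0.0, -0.0, -1.0]]
force: [-0.4, -0.9, -1.1]
grip_width: 0.225
gripper_force: 29.4
```

play_rows(jaw=[1,1,1,1,1,1,1,1], offset=[[-0.28,-0.26,0],[0,0,2],[0,0,2],[0,0,2],[0,0,1.5],[0,0,0.5],[0,0,0],[0,0,0]], dr=[[0,0,0],[0,0,0],[0,0,0],[0,0,0],[0,0,0],[0,0,0],[0,0,0],[0,0,0]])

```text
time_s: 9.67
eef_pos: [0.5925, 0.175, 0.0767]
tcp_rot: [[-0.991, -0.13, 0.0], [-0.13, 0.991, 0.0], [-0.0, -0.0, -1.0]]
force: [-0.6, -0.5, 0.8]
grip_width: 0.229
gripper_force: 29.4
```

```bash
python3 - <<'E'
from h import *
s=state();print(s["eef_pos"])
im,d=get_image("wrist");np.savez("pics/w3.npz",im=im,d=d,pos=s["eef_pos"],rot=s["tcp_rot"])
cv2.imwrite("pics/w3.png",im[:,:,::-1])
E
```

```text
[0.59250262 0.17496856 0.07666256]
```

View pics/w3.png

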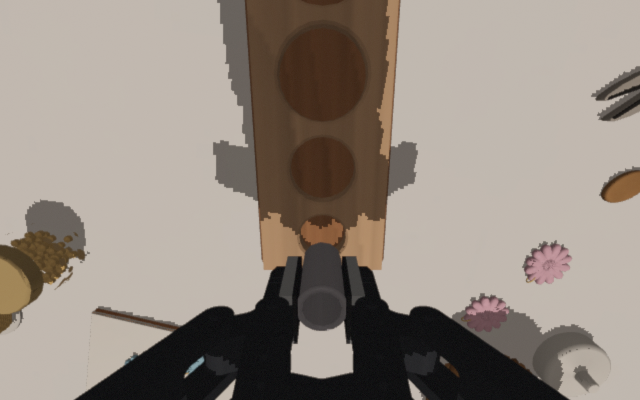

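The cutter hangs upright at (322,285), in line with its recess at (322,235). I lower it.

play_rows(jaw=[1,1,1,1,1,1,1,1], offset=[[0.05,0,1],[0,0,1],[0,0,0.8],[0,0,0.6],[0,0,0.4],[0,0,0.2],[0,0,0],[0,0,0]], dr=[[0,0,0],[0,0,0],[0,0,0],[0,0,0],[0,0,0],[0,0,0],[0,0,0],[0,0,0]])

```text
time_s: 10.38
eef_pos: [0.5918, 0.175, 0.0363]
tcp_rot: [[-0.992, -0.13, 0.0], [-0.13, 0.992, 0.0], [-0.0, -0.0, -1.0]]
force: [-0.3, -0.4, 0.1]
grip_width: 0.231
gripper_force: 29.4
```

play_rows(jaw=[0,0,0,0,0,0,0,0], offset=[[0,0,0],[0,0,0],[0,0,0],[0,0,0],[0,0,0],[0,0,0],[0,0,0],[0,0,-1]], dr=[[0,0,0],[0,0,0],[0,0,0],[0,0,0],[0,0,0],[0,0,0],[0,0,0],[0,0,0]])

```text
time_s: 11.05
eef_pos: [0.5897, 0.1746, 0.0447]
tcp_rot: [[-0.991, -0.13, -0.004], [-0.13, 0.992, -0.001], [0.004, -0.0, -1.0]]
force: [0.1, -0.2, 0.0]
grip_width: 1.0
gripper_force: 0.0
```

play_rows(jaw=[0,0,0,0,0,0,0,0], offset=[[0,0,-2],[0,0,-3],[0,0,-3],[0,0,-3],[0,0,0],[0,0,0],[0,0,0],[0,0,0]], dr=[[0,0,0],[0,0,0],[0,0,0],[0,0,0],[0,0,0],[0,0,0],[0,0,0],[0,0,0]])

```text
time_s: 11.72
eef_pos: [0.5904, 0.1747, 0.155]
tcp_rot: [[-0.991, -0.13, -0.003], [-0.13, 0.991, -0.001], [0.003, -0.0, -1.0]]
force: [-0.5, 0.3, -0.3]
grip_width: 1.0
gripper_force: 0.0
```

```bash
cat >> h.py <<'E'
def cutters(name,z):
    s=state();im,d=get_image("wrist");np.savez(f"pics/{name}.npz",im=im,d=d,pos=s["eef_pos"],rot=s["tcp_rot"])
    cv2.imwrite(f"pics/{name}.png",im[:,:,::-1]);_,_,c=load(name);P=cloud(c,d)
    print(s["eef_pos"].round(4),np.round(s["tcp_rot"][:2],3).tolist(),s["time_s"])
    m=((P[...,2]>z-.007)&(P[...,2]<z+.007)&(d>0)).astype(np.uint8)
    cs,h=cv2.findContours(m,cv2.RETR_CCOMP,cv2.CHAIN_APPROX_NONE)
    for k,hh in zip(cs,h[0]):
        if hh[3]<0 or len(k)<25: continue
        w=ray(c,k[:,0],z)[:,:2];ce,r=circ(w)
        print("rim",proj(c,[*ce,z])[0].round(),ce.round(4),"inner dia",(2e3*r).round(1),np.std(np.linalg.norm(w-ce,axis=1)).round(4))
E
python3 -c "
from h import *
cutters('w4',.053)"
```

```text
[0.5904 0.1747 0.155 ] [[-0.991, -0.13, -0.003], [-0.13, 0.991, -0.001]] 11.7167
rim [322. 213.] [0.5908 0.1745] inner dia 14.6 0.0004
```

Cutter 20 stands in its recess about 1 mm off centre, with its rim at the right height. Now cutter 30.

play_rows(jaw=[0,0,0,0,0,0,0,0], offset=[[0.5,-1.5,0],[1,-3.6,0],[1.2,-4,0],[1.2,-4,0],[1.2,-4,0],[1.2,-4,0],[1,-3.6,0],[0.5,-1.5,0]], dr=[[0,0,0],[0,0,0],[0,0,0],[0,0,0],[0,0,0],[0,0,0],[0,0,0],[0,0,0]])

```text
time_s: 12.43
eef_pos: [0.5465, -0.0992, 0.1553]
tcp_rot: [[-0.992, -0.126, -0.002], [-0.126, 0.992, -0.002], [0.002, -0.001, -1.0]]
force: [-0.1, 0.3, -0.6]
grip_width: 0.997
gripper_force: 0.0
```

play_rows(jaw=[0.3,0.3,0.3,0.3,0.3,0.3,0.3,0.3], offset=[[0,0,0],[0,0,0],[0,0,0],[0,0,0],[0,0,0],[0,0,0],[0,0,0],[0,0,0]], dr=[[0,0,-7],[0,0,-7],[0,0,-7],[0,0,-7],[0,0,-7],[0,0,-7],[0,0,-6.4],[0,0,0]])

```text
time_s: 13.1
eef_pos: [0.547, -0.095, 0.1551]
tcp_rot: [[-0.56, -0.828, -0.003], [-0.829, 0.56, 0.0], [0.001, 0.002, -1.0]]
force: [0.1, 0.6, -1.2]
grip_width: 0.701
gripper_force: 0.0
```

play_rows(jaw=[0.3,0.3,0.3,0.3,0.3], offset=[[0,0,0],[0,0,2],[0,0,2],[0,0,0],[0,0,0]], dr=[[0,0,0],[0,0,0],[0,0,0],[0,0,0],[0,0,0]])

```text
time_s: 13.52
eef_pos: [0.5467, -0.0943, 0.115]
tcp_rot: [[-0.562, -0.827, -0.004], [-0.827, 0.562, 0.001], [0.001, 0.004, -1.0]]
force: [0.1, -0.8, 0.4]
grip_width: 0.702
gripper_force: 0.0
```

```bash
python3 -c "
from h import *
print(state()['grip_width'])
cutters('w5',.049)"
```

```text
0.7017247185956135
[ 0.5467 -0.0943  0.115 ] [[-0.562, -0.827, -0.004], [-0.827, 0.562, 0.001]] 13.5167
rim [321. 231.] [ 0.5475 -0.095 ] inner dia 23.8 0.0004
rim [319. 139.] [ 0.5154 -0.1445] inner dia 34.8 0.0002
```

View pics/w5.png

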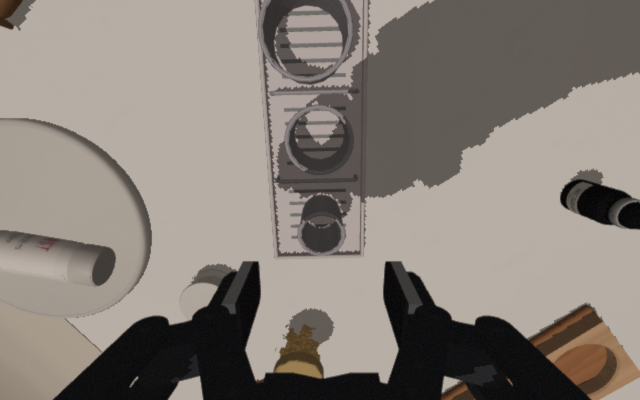

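Cutter 30 is at (321,231), centred between the open jaws. The white pots at (205,292) and the jar at (300,345) are clear of the finger paths. I descend and grip.

play_rows(jaw=[0.3,0.3,0.3,0.3,0.3,0.3,0.3,0.3], offset=[[0,-0.1,1.5],[0,0,2],[0,0,2],[0,0,1.5],[0,0,1],[0,0,0.3],[0,0,0],[0,0,0]], dr=[[0,0,0],[0,0,0],[0,0,0],[0,0,0],[0,0,0],[0,0,0],[0,0,0],[0,0,0]])

```text
time_s: 14.23
eef_pos: [0.5502, -0.0955, 0.0344]
tcp_rot: [[-0.561, -0.828, 0.002], [-0.828, 0.561, -0.001], [-0.001, -0.002, -1.0]]
force: [0.5, 0.5, 1.1]
grip_width: 0.694
gripper_force: 0.0
```

play_rows(jaw=[1,1,1,1,1,1,1,1], offset=[[0,0,0],[0,0,0],[0,0,0],[0,0,0],[0,0,0],[0,0,0],[0,0,0],[0,0,0]], dr=[[0,0,0],[0,0,0],[0,0,0],[0,0,0],[0,0,0],[0,0,0],[0,0,0],[0,0,0]])

```text
time_s: 14.9
eef_pos: [0.5502, -0.0954, 0.0345]
tcp_rot: [[-0.561, -0.828, 0.002], [-0.828, 0.561, -0.001], [-0.001, -0.002, -1.0]]
force: [-0.9, 0.5, 4.6]
grip_width: 0.344
gripper_force: 29.5
```

play_rows(jaw=[1,1,1,1,1,1,1,1], offset=[[0,0,-1],[0,0,-2],[0,0,-2.5],[0,0,-2.5],[0,0,-2.5],[0,0,-1.5],[0,0,0],[-1,0.7,0]], dr=[[0,0,0],[0,0,0],[0,0,0],[0,0,0],[0,0,0],[0,0,0],[0,0,0],[0,0,0]])

```text
time_s: 15.57
eef_pos: [0.5502, -0.0843, 0.1546]
tcp_rot: [[-0.563, -0.827, 0.003], [-0.827, 0.563, -0.002], [-0.0, -0.004, -1.0]]
force: [-0.6, 0.0, -0.7]
grip_width: 0.343
gripper_force: 29.8
```

play_rows(jaw=[1,1,1,1,1,1,1,1], offset=[[-2,1.3,0],[-3,2,0],[-3,2,0],[-3,2,0],[-3,2,0],[-3,2,0],[-2.5,1.7,0],[-1.5,1,0]], dr=[[0,0,0],[0,0,0],[0,0,0],[0,0,0],[0,0,0],[0,0,0],[0,0,0],[0,0,0]])

```text
time_s: 16.23
eef_pos: [0.5485, 0.173, 0.1511]
tcp_rot: [[-0.559, -0.829, -0.004], [-0.829, 0.559, 0.001], [0.002, 0.004, -1.0]]
force: [-0.0, 0.0, -1.2]
grip_width: 0.345
gripper_force: 29.8
```

play_rows(jaw=[1,1,1,1,1,1,1,1], offset=[[0,0,0],[0,0,0],[0,0,0],[0,0,0],[0,0,0],[0,0,0],[0,0,0],[0,0,0]], dr=[[0,0,6],[0,0,6],[0,0,6],[0,0,6],[0,0,6],[0,0,6],[0,0,6],[0,0,6.4]])

```text
time_s: 16.9
eef_pos: [0.5488, 0.1699, 0.151]
tcp_rot: [[-0.992, -0.125, -0.004], [-0.125, 0.992, -0.0], [0.005, 0.0, -1.0]]
force: [-0.4, -0.1, -0.4]
grip_width: 0.34
gripper_force: 29.8
```

play_rows(jaw=[1,1,1,1,1,1,1,1], offset=[[0,0,0],[0,0,2],[0,0,2],[0,0,2],[0,0,1],[0,0,0],[0,0,0],[0,0,0]], dr=[[0,0,0],[0,0,0],[0,0,0],[0,0,0],[0,0,0],[0,0,0],[0,0,0],[0,0,0]])

```text
time_s: 17.57
eef_pos: [0.5515, 0.1697, 0.084]
tcp_rot: [[-0.991, -0.131, 0.001], [-0.131, 0.991, 0.0], [-0.001, 0.0, -1.0]]
force: [0.2, -0.1, -0.7]
grip_width: 0.345
gripper_force: 29.8
```

play_rows(jaw=[1,1,1,1,1,1,1,1], offset=[[0,0,1],[0,0,1],[0,0,1],[0,0,0.7],[0,0,0.5],[0,0,0.3],[0,0,0],[0,0,0]], dr=[[0,0,0],[0,0,0],[0,0,0],[0,0,0],[0,0,0],[0,0,0],[0,0,0],[0,0,0]])

```text
time_s: 18.23
eef_pos: [0.5506, 0.1693, 0.0385]
tcp_rot: [[-0.991, -0.13, -0.001], [-0.13, 0.991, -0.0], [0.001, -0.0, -1.0]]
force: [-2.8, -0.7, 3.6]
grip_width: 0.345
gripper_force: 30.1
```

play_rows(jaw=[0,0,0,0,0,0,0,0], offset=[[0,0,0],[0,0,0],[0,0,0],[0,0,0],[0,0,0],[0,0,0],[0,0,0],[0,0,-1]], dr=[[0,0,0],[0,0,0],[0,0,0],[0,0,0],[0,0,0],[0,0,0],[0,0,0],[0,0,0]])

```text
time_s: 18.9
eef_pos: [0.5491, 0.169, 0.0467]
tcp_rot: [[-0.991, -0.13, -0.004], [-0.13, 0.992, -0.001], [0.004, -0.0, -1.0]]
force: [-0.7, 0.3, 0.8]
grip_width: 1.0
gripper_force: 0.0
```

play_rows(jaw=[0,0,0,0,0,0,0], offset=[[0,0,-2],[0,0,-3],[0,0,-3],[0,0,-2.7],[0,0,0],[0,0,0],[0,0,0]], dr=[[0,0,0],[0,0,0],[0,0,0],[0,0,0],[0,0,0],[0,0,0],[0,0,0]])

```text
time_s: 19.48
eef_pos: [0.5508, 0.1694, 0.1556]
tcp_rot: [[-0.992, -0.13, 0.0], [-0.13, 0.992, 0.0], [-0.0, 0.0, -1.0]]
force: [-0.5, 1.2, -0.2]
grip_width: 0.997
gripper_force: 0.0
```

```bash
python3 -c "
from h import *
cutters('w6',.053)"
```

```text
[0.5508 0.1694 0.1556] [[-0.992, -0.13, 0.0], [-0.13, 0.992, 0.0]] 19.4833
rim [322. 260.] [0.5902 0.1744] inner dia 13.8 0.0005
rim [322. 212.] [0.5503 0.1689] inner dia 24.4 0.0004
```

play_rows(jaw=[0,0,0,0,0,0,0,0], offset=[[0.5,-2,0],[1,-4,0],[1,-4.1,0],[1,-4.1,0],[1,-4.1,0],[1,-4.1,0],[1,-4,0],[0.7,-2.7,0]], dr=[[0,0,0],[0,0,0],[0,0,0],[0,0,0],[0,0,0],[0,0,0],[0,0,0],[0,0,0]])

```text
time_s: 20.2
eef_pos: [0.5158, -0.1291, 0.1537]
tcp_rot: [[-0.992, -0.128, -0.003], [-0.128, 0.992, 0.0], [0.003, 0.001, -1.0]]
force: [0.4, 0.5, 0.3]
grip_width: 1.002
gripper_force: 0.0
```

play_rows(jaw=[0,0,0,0,0,0,0,0], offset=[[0.4,-1.5,0],[0,0,0],[0,0,0],[0,0,0],[0,0,0],[0,0,0],[0,0,0],[0,0,0]], dr=[[0,0,0],[0,0,-7],[0,0,-7],[0,0,-7],[0,0,-7],[0,0,-7],[0,0,-7],[0,0,-6.4]])

```text
time_s: 20.87
eef_pos: [0.5142, -0.1412, 0.1534]
tcp_rot: [[-0.556, -0.831, -0.004], [-0.831, 0.556, 0.002], [0.001, 0.004, -1.0]]
force: [0.5, -0.8, 0.2]
grip_width: 1.004
gripper_force: 0.0
```

play_rows(jaw=[0.2,0.2,0.2,0.2,0.2,0.2], offset=[[0,0,0],[0,0,2],[0,0,2],[0,0,0],[0,0,0],[0,0,0]], dr=[[0,0,0],[0,0,0],[0,0,0],[0,0,0],[0,0,0],[0,0,0]])

```text
time_s: 21.37
eef_pos: [0.5155, -0.1417, 0.1154]
tcp_rot: [[-0.562, -0.827, -0.001], [-0.827, 0.562, 0.0], [0.0, 0.001, -1.0]]
force: [0.7, 0.2, -0.3]
grip_width: 0.803
gripper_force: 0.0
```

```bash
python3 -c "
from h import *
cutters('w7',.049)"
```

```text
[ 0.5155 -0.1417  0.1154] [[-0.562, -0.827, -0.001], [-0.827, 0.562, 0.0]] 21.3667
rim [321. 226.] [ 0.5148 -0.1454] inner dia 33.7 0.0005
rim [309. 136.] [ 0.4882 -0.1968] inner dia 44.5 0.0002
```

Cutter 30 is in place (0.5503, 0.1689), within 1 mm of its recess centre. I grip cutter 40.

play_rows(jaw=[0.2,0.2,0.2,0.2,0.2,0.2,0.2,0.2], offset=[[0.3,-0.15,1.5],[0,0,2],[0,0,2],[0,0,1.5],[0,0,0.9],[0,0,0.2],[0,0,0],[0,0,0]], dr=[[0,0,0],[0,0,0],[0,0,0],[0,0,0],[0,0,0],[0,0,0],[0,0,0],[0,0,0]])

```text
time_s: 22.08
eef_pos: [0.5162, -0.1455, 0.0354]
tcp_rot: [[-0.561, -0.828, 0.002], [-0.828, 0.561, -0.001], [-0.0, -0.002, -1.0]]
force: [0.5, -0.1, -0.4]
grip_width: 0.796
gripper_force: 0.0
```

play_rows(jaw=[1,1,1,1,1,1,1,1], offset=[[0,0,0],[0,0,0],[0,0,0],[0,0,0],[0,0,0],[0,0,0],[0,0,0],[0,0,0]], dr=[[0,0,0],[0,0,0],[0,0,0],[0,0,0],[0,0,0],[0,0,0],[0,0,0],[0,0,0]])

```text
time_s: 22.75
eef_pos: [0.5161, -0.1454, 0.0355]
tcp_rot: [[-0.561, -0.828, 0.002], [-0.828, 0.561, -0.001], [-0.0, -0.002, -1.0]]
force: [-0.9, -0.1, 5.5]
grip_width: 0.449
gripper_force: 30.1
```

play_rows(jaw=[1,1,1,1,1,1,1,1], offset=[[0,0,-1],[0,0,-2],[0,0,-2.5],[0,0,-2.5],[0,0,-2.5],[0,0,-1.5],[0,0,0],[-1.3,1,0]], dr=[[0,0,0],[0,0,0],[0,0,0],[0,0,0],[0,0,0],[0,0,0],[0,0,0],[0,0,0]])

```text
time_s: 23.42
eef_pos: [0.5157, -0.1308, 0.1557]
tcp_rot: [[-0.563, -0.826, 0.004], [-0.826, 0.563, -0.003], [0.0, -0.005, -1.0]]
force: [-0.5, -0.3, -1.7]
grip_width: 0.451
gripper_force: 30.4
```

play_rows(jaw=[1,1,1,1,1,1,1,1], offset=[[-3,2.3,0],[-3,2.3,0],[-3,2.3,0],[-3,2.3,0],[-3,2.3,0],[-3,2.3,0],[-3,2.3,0],[-2.3,1.6,0]], dr=[[0,0,0],[0,0,0],[0,0,0],[0,0,0],[0,0,0],[0,0,0],[0,0,0],[0,0,0]])

```text
time_s: 24.08
eef_pos: [0.4965, 0.1659, 0.153]
tcp_rot: [[-0.56, -0.829, -0.003], [-0.829, 0.56, 0.0], [0.001, 0.002, -1.0]]
force: [-0.0, 0.3, -1.8]
grip_width: 0.452
gripper_force: 30.5
```

play_rows(jaw=[1,1,1,1,1,1,1,1], offset=[[0,0,0],[0,0,0],[0,0,0],[0,0,0],[0,0,0],[0,0,0],[0,0,0],[0,0,0]], dr=[[0,0,6],[0,0,6],[0,0,6],[0,0,6],[0,0,6],[0,0,6],[0,0,6],[0,0,6.4]])

```text
time_s: 24.75
eef_pos: [0.4972, 0.1633, 0.1529]
tcp_rot: [[-0.992, -0.125, -0.003], [-0.125, 0.992, -0.0], [0.003, -0.0, -1.0]]
force: [-0.9, 0.2, -0.2]
grip_width: 0.45
gripper_force: 30.5
```

play_rows(jaw=[1,1,1,1,1,1,1,1], offset=[[0,0,0],[0,0,2],[0,0,2],[0,0,2],[0,0,1],[0,0,0],[0,0,0],[0,0,0]], dr=[[0,0,0],[0,0,0],[0,0,0],[0,0,0],[0,0,0],[0,0,0],[0,0,0],[0,0,0]])

```text
time_s: 25.42
eef_pos: [0.4992, 0.1636, 0.0851]
tcp_rot: [[-0.991, -0.131, 0.001], [-0.131, 0.991, 0.0], [-0.001, 0.0, -1.0]]
force: [0.2, -0.2, -0.0]
grip_width: 0.454
gripper_force: 30.5
```

play_rows(jaw=[1,1,1,1,1,1,1,1], offset=[[0,-0.08,1],[0,0,1],[0,0,1],[0,0,0.7],[0,0,0.5],[0,0,0.3],[0,0,0],[0,0,0]], dr=[[0,0,0],[0,0,0],[0,0,0],[0,0,0],[0,0,0],[0,0,0],[0,0,0],[0,0,0]])

```text
time_s: 26.08
eef_pos: [0.498, 0.1626, 0.0395]
tcp_rot: [[-0.991, -0.13, -0.001], [-0.13, 0.991, -0.0], [0.001, -0.0, -1.0]]
force: [-3.1, 0.2, 4.1]
grip_width: 0.45
gripper_force: 30.9
```

play_rows(jaw=[0,0,0,0,0,0,0,0], offset=[[0,0,0],[0,0,0],[0,0,0],[0,0,0],[0,0,0],[0,0,0],[0,0,0],[0,0,-1]], dr=[[0,0,0],[0,0,0],[0,0,0],[0,0,0],[0,0,0],[0,0,0],[0,0,0],[0,0,0]])

```text
time_s: 26.75
eef_pos: [0.4967, 0.1623, 0.0479]
tcp_rot: [[-0.992, -0.13, -0.004], [-0.13, 0.992, -0.001], [0.004, -0.0, -1.0]]
force: [-0.0, 0.5, 0.5]
grip_width: 1.004
gripper_force: 0.0
```

play_rows(jaw=[0,0,0,0,0,0,0], offset=[[0,0,-2],[0,0,-3],[0,0,-3],[0,0,-2.7],[0,0,0],[0,0,0],[0,0,0]], dr=[[0,0,0],[0,0,0],[0,0,0],[0,0,0],[0,0,0],[0,0,0],[0,0,0]])

```text
time_s: 27.33
eef_pos: [0.4982, 0.1626, 0.1564]
tcp_rot: [[-0.991, -0.13, -0.0], [-0.13, 0.991, 0.0], [-0.0, 0.0, -1.0]]
force: [-0.5, -0.1, -0.5]
grip_width: 0.998
gripper_force: 0.0
```

```bash
python3 -c "
from h import *
cutters('w8',.053)"
```

```text
[0.4982 0.1626 0.1564] [[-0.991, -0.13, -0.0], [-0.13, 0.991, 0.0]] 27.3333
rim [322. 314.] [0.5895 0.1744] inner dia 12.7 0.0007
rim [321. 272.] [0.5495 0.1689] inner dia 23.5 0.0006
rim [322. 212.] [0.4981 0.1623] inner dia 34.2 0.0005
```

play_rows(jaw=[0,0,0,0,0,0,0,0], offset=[[0.3,-2,0],[0.6,-4,0],[0.6,-4,0],[0.6,-4,0],[0.6,-4,0],[0.6,-4,0],[0.6,-4,0],[0.6,-4,0]], dr=[[0,0,0],[0,0,0],[0,0,0],[0,0,0],[0,0,0],[0,0,0],[0,0,0],[0,0,0]])

```text
time_s: 28.05
eef_pos: [0.4911, -0.1419, 0.1545]
tcp_rot: [[-0.992, -0.13, -0.003], [-0.13, 0.992, 0.002], [0.003, 0.002, -1.0]]
force: [1.3, -0.0, 0.4]
grip_width: 1.002
gripper_force: 0.0
```

play_rows(jaw=[0,0,0,0,0,0,0,0], offset=[[0.9,-3.6,0],[0.3,-2,0],[0,0,0],[0,0,0],[0,0,0],[0,0,0],[0,0,0],[0,0,0]], dr=[[0,0,0],[0,0,0],[0,0,-7],[0,0,-7],[0,0,-7],[0,0,-7],[0,0,-7],[0,0,-7]])

```text
time_s: 28.72
eef_pos: [0.4869, -0.197, 0.1542]
tcp_rot: [[-0.645, -0.764, -0.004], [-0.764, 0.645, 0.002], [0.001, 0.004, -1.0]]
force: [0.6, 0.6, -0.2]
grip_width: 0.997
gripper_force: 0.0
```

play_rows(jaw=[0,0,0,0,0,0,0,0], offset=[[0,0,0],[0,0,2],[0,0,2],[0,0,0],[0,0,0],[0,0,0],[0,0,0],[0,0,0]], dr=[[0,0,-6.4],[0,0,0],[0,0,0],[0,0,0],[0,0,0],[0,0,0],[0,0,0],[0,0,0]])

```text
time_s: 29.38
eef_pos: [0.4891, -0.1981, 0.1173]
tcp_rot: [[-0.561, -0.828, 0.002], [-0.828, 0.561, -0.001], [-0.0, -0.002, -1.0]]
force: [0.3, -0.1, 0.5]
grip_width: 1.001
gripper_force: 0.0
```

```bash
python3 -c "
from h import *
cutters('w9',.049)"
```

```text
[ 0.4891 -0.1981  0.1173] [[-0.561, -0.828, 0.002], [-0.828, 0.561, -0.001]] 29.3833
rim [325. 229.] [ 0.4878 -0.198 ] inner dia 43.6 0.0005
```

Cutter 40 is in place. Now cutter 50.

play_rows(jaw=[0,0,0,0,0,0,0,0], offset=[[0,0.1,1.5],[0,0,2],[0,0,2],[0,0,1.5],[0,0,1],[0,0,0.3],[0,0,0],[0,0,0]], dr=[[0,0,0],[0,0,0],[0,0,0],[0,0,0],[0,0,0],[0,0,0],[0,0,0],[0,0,0]])

```text
time_s: 30.1
eef_pos: [0.4882, -0.1975, 0.0341]
tcp_rot: [[-0.561, -0.828, 0.001], [-0.828, 0.561, -0.001], [-0.0, -0.001, -1.0]]
force: [-0.1, -0.1, 0.9]
grip_width: 1.003
gripper_force: 0.0
```

play_rows(jaw=[1,1,1,1,1,1,1,1], offset=[[0,0,0],[0,0,0],[0,0,0],[0,0,0],[0,0,0],[0,0,0],[0,0,0],[0,0,0]], dr=[[0,0,0],[0,0,0],[0,0,0],[0,0,0],[0,0,0],[0,0,0],[0,0,0],[0,0,0]])

```text
time_s: 30.77
eef_pos: [0.4882, -0.1975, 0.0345]
tcp_rot: [[-0.561, -0.828, 0.002], [-0.828, 0.561, -0.001], [-0.0, -0.002, -1.0]]
force: [-0.5, 0.8, 6.6]
grip_width: 0.576
gripper_force: 30.8
```

play_rows(jaw=[1,1,1,1,1,1,1,1], offset=[[0,0,-1],[0,0,-2],[0,0,-2.5],[0,0,-2.5],[0,0,-2.5],[0,0,-1.5],[0,0,0],[-2,1.8,0]], dr=[[0,0,0],[0,0,0],[0,0,0],[0,0,0],[0,0,0],[0,0,0],[0,0,0],[0,0,0]])

```text
time_s: 31.43
eef_pos: [0.4865, -0.1742, 0.1553]
tcp_rot: [[-0.564, -0.826, 0.006], [-0.826, 0.564, -0.005], [0.001, -0.007, -1.0]]
force: [0.8, 0.5, -0.6]
grip_width: 0.576
gripper_force: 31.3
```

play_rows(jaw=[1,1,1,1,1,1,1,1], offset=[[-2.8,2.5,0],[-2.8,2.5,0],[-2.8,2.5,0],[-2.8,2.5,0],[-2.8,2.5,0],[-2.8,2.5,0],[-2.8,2.5,0],[-2.8,2.5,0]], dr=[[0,0,0],[0,0,0],[0,0,0],[0,0,0],[0,0,0],[0,0,0],[0,0,0],[0,0,0]])

```text
time_s: 32.1
eef_pos: [0.4424, 0.1287, 0.1525]
tcp_rot: [[-0.561, -0.828, -0.001], [-0.828, 0.561, -0.0], [0.001, 0.001, -1.0]]
force: [0.2, -0.3, -0.4]
grip_width: 0.572
gripper_force: 31.3
```

play_rows(jaw=[1,1,1,1,1,1,1,1], offset=[[-2,2.1,0],[0,0,0],[0,0,0],[0,0,0],[0,0,0],[0,0,0],[0,0,0],[0,0,0]], dr=[[0,0,0],[0,0,6.9],[0,0,6.9],[0,0,6.9],[0,0,6.9],[0,0,6.9],[0,0,6.9],[0,0,6.9]])

```text
time_s: 32.77
eef_pos: [0.4367, 0.1553, 0.1523]
tcp_rot: [[-0.992, -0.126, -0.002], [-0.126, 0.992, -0.0], [0.002, -0.0, -1.0]]
force: [-0.1, -0.3, -0.7]
grip_width: 0.578
gripper_force: 31.4
```

play_rows(jaw=[1,1,1,1,1,1,1,1], offset=[[0,0,0],[0,0,2],[0,0,2],[0,0,2],[0,0,1],[0,0,0],[0,0,0],[0,0,0]], dr=[[0,0,0],[0,0,0],[0,0,0],[0,0,0],[0,0,0],[0,0,0],[0,0,0],[0,0,0]])

```text
time_s: 33.43
eef_pos: [0.4385, 0.1556, 0.0841]
tcp_rot: [[-0.991, -0.133, 0.001], [-0.133, 0.991, 0.0], [-0.001, 0.0, -1.0]]
force: [0.3, 0.8, -0.4]
grip_width: 0.581
gripper_force: 31.4
```

play_rows(jaw=[1,1,1,1,1,1,1,1], offset=[[-0.08,-0.08,1],[0,0,1],[0,0,1],[0,0,0.7],[0,0,0.5],[0,0,0.3],[0,0,0],[0,0,0]], dr=[[0,0,0],[0,0,0],[0,0,0],[0,0,0],[0,0,0],[0,0,0],[0,0,0],[0,0,0]])

```text
time_s: 34.1
eef_pos: [0.4381, 0.1547, 0.0385]
tcp_rot: [[-0.991, -0.132, -0.001], [-0.132, 0.991, -0.0], [0.001, -0.0, -1.0]]
force: [-1.4, -0.2, 5.2]
grip_width: 0.576
gripper_force: 31.8
```

play_rows(jaw=[0,0,0,0,0,0,0,0], offset=[[0,0,0],[0,0,0],[0,0,0],[0,0,0],[0,0,0],[0,0,0],[0,0,0],[0,0,-1]], dr=[[0,0,0],[0,0,0],[0,0,0],[0,0,0],[0,0,0],[0,0,0],[0,0,0],[0,0,0]])

```text
time_s: 34.77
eef_pos: [0.4369, 0.1544, 0.0471]
tcp_rot: [[-0.991, -0.132, -0.004], [-0.132, 0.991, -0.001], [0.004, -0.0, -1.0]]
force: [-0.9, 0.5, -0.9]
grip_width: 0.997
gripper_force: 0.0
```

play_rows(jaw=[0,0,0,0,0,0,0,0], offset=[[0,0,-2],[0,0,-3],[0,0,-3],[-2,0,-3],[-3,0,-3],[-3,0,-3],[0,0,0],[0,0,0]], dr=[[0,0,0],[0,0,0],[0,0,0],[0,0,0],[0,0,0],[0,0,0],[0,0,0],[0,0,0]])

```text
time_s: 35.43
eef_pos: [0.5201, 0.1657, 0.2206]
tcp_rot: [[-0.991, -0.132, 0.006], [-0.132, 0.991, 0.001], [-0.007, 0.0, -1.0]]
force: [-0.5, -0.5, -0.0]
grip_width: 1.003
gripper_force: 0.0
```

play_rows(jaw=[0,0,0,0], offset=[[0,0,0],[0,0,0],[0,0,0],[0,0,0]], dr=[[0,0,0],[0,0,0],[0,0,0],[0,0,0]])

```text
time_s: 35.77
eef_pos: [0.5151, 0.1649, 0.2159]
tcp_rot: [[-0.991, -0.132, -0.003], [-0.132, 0.991, -0.001], [0.003, -0.0, -1.0]]
force: [0.1, -0.5, 0.1]
grip_width: 1.001
gripper_force: 0.0
```

```bash
python3 - <<'E'
from h import *
cutters('w10',.053)
im,d,c=load('w10');P=cloud(c,d)
for n,(x,y),D in zip((20,30,40,50),((.5919,.1748),(.5505,.1694),(.4992,.1627),(.4382,.1546)),(20,30,40,50)):
    r=np.hypot(P[...,0]-x,P[...,1]-y);w=P[(r<D/2e3+.004)&(P[...,2]>.045)&(P[...,2]<.065)];print(n,"rim z p50,p95",np.percentile(w[:,2],[50,95]).round(4))
E
```

```text
[0.5151 0.1649 0.2159] [[-0.991, -0.132, -0.003], [-0.132, 0.991, -0.001]] 35.7667
rim [321. 265.] [0.5902 0.1744] inner dia 13.9 0.0006
rim [321. 227.] [0.5501 0.1688] inner dia 24.3 0.0004
rim [321. 175.] [0.4986 0.1623] inner dia 35.1 0.0004
rim [322. 107.] [0.44   0.1546] inner dia 45.3 0.0003
20 rim z p50,p95 [0.0531 0.0546]
30 rim z p50,p95 [0.0532 0.0546]
40 rim z p50,p95 [0.0534 0.0547]
50 rim z p50,p95 [0.0534 0.0549]
```

View pics/w10.png

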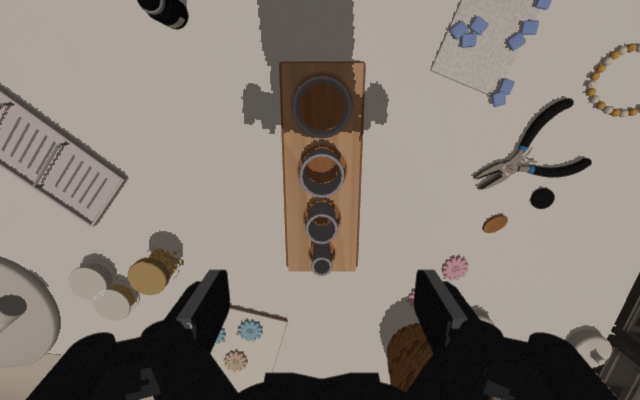

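All four cutters stand upright at (322,107), (321,175), (321,227) and (321,265). Each is within 2 mm of its recess centre, with rims at 53 mm as expected. The bottle (165,12) and the jar (148,275) are still upright. I hand the job in.

```bash
python3 -c "
from station import *
print(job_done())"
```

```text
the job is handed in; nothing more can be done
None
```

All four cutters are in their own recesses, in order, upright and on the floor (each within 2 mm of centre by the wrist camera); bottle and jar upright and untouched by the arm; handed in at about 36 s, with no verdict returned.

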